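Slide a loaded parts bin over the rack's retaining lip and home against the depth stop

TASK

Put the loaded yellow parts bin away in the empty bay of the low rack: tip its bar end up onto the bay's raised front lip while its other end stays on the table, then push it in over the lip until it lies flat on the bay floor behind the lip and just touches the sliding depth stop at the back of the bay. Slide it gently - do not carry it, tip it steeply, ram the rack or shift the stop, which slips if pushed hard - keep its parts in it, and leave everything else alone.

Things in the scene. Friction and masses are not known exactly. Their poses are not given: they have to be found in the camera images.
- rack: Low grey steel and plywood rack with two bays, fixed to the table. Origin on the table under the inner face of the front lip, at the middle of the empty bay's width; x points into the bay (the way the bin is pushed), y across, z up. Bay floor 4 mm above the table, to x = 250 mm. Bay 114 mm wide between side walls 8 mm thick and 50 mm high, starting at x = 0. The other bay is centred at y = -122 mm.
- lip (a point): Middle of the top of the raised front lip of the empty bay. The lip is 8 mm thick (x = -8 to 0 mm of the rack), 14 mm high above the table, 10 mm above the bay floor, as wide as the rack. Axes as the rack's.
- tie_bar (a point): Middle of the round steel tie bar, 10 mm thick, that crosses above the bays, 100 mm behind the lip's inner face, centre 118 mm above the table. The bin passes under it; fingers holding the bin's bar do not. Axes as the rack's.
- stop_zone (a point): Fixed point on the bay floor, 158 mm behind the lip's inner face: the foremost place where the front of the sliding depth stop can be. The stop, a steel plate 60 mm wide across the bay and 7 to 41 mm above the table, was set by hand 0 to 32 mm beyond this point; its setting is not measured and must be felt or seen. Held by friction, it slips at about 18 N. Axes as the rack's.
- bin_center (a point): Centre of the loaded yellow open bin on the table before the empty bay, 25 mm above its underside. Bin 150 mm long (x), 100 wide (y), 50 high (z), walls 4 mm; x points to its leading end (with the bar, goes in first). Sides and trailing end wall are 50 mm high, leading end wall 18 mm. With its parts it weighs 0.45 to 0.7 kg; it slides with a drag of 1 to 5 N, more while it climbs the lip.
- bin_bar (a point): Middle of the bin's round steel grab bar, 10 mm thick and 92 mm long, which lies across the bin (along the bin's y) near its leading end: 58 mm ahead of the bin's centre, 17 mm behind its leading face, 50 mm above its underside. Free for 25 mm on both sides and 30 mm below. Axes as the bin's; the bar can turn between the fingers as the bin tips.
- bin_nose (a point): Middle of the bin's lower leading edge (75 mm ahead of its centre, at its underside). Axes as the bin's.
- bin_tail (a point): Middle of the bin's lower trailing edge (75 mm behind its centre, at its underside). Axes as the bin's. Once the bin is about half-way over the lip its nose drops and its tail rises by some 20 mm before it comes down behind the lip; fingers pushing hard on the trailing wall hold the tail down by friction and jam the bin (drag over 6 N), until they are eased back a few mm.
- washer: Thick steel ring lying in the bin's trailing compartment, 44 mm across, 10 mm high; origin at the centre of its underside. Stays in the bin.
- star: Orange six-lobed coupling star lying in the bin's trailing compartment, 40 mm across, 14 mm high; origin at the centre of its underside. Stays in the bin.
- full_bin: The full bin in the neighbouring bay, same shape and size as the other; origin at the centre of its underside. To be left alone.
- flange: Loose aluminium flange ring, about 145 mm across and 10 mm high, on the table; origin at the centre of its underside. To be left alone.
- impeller: Loose steel pump impeller, 110 mm across and 30 mm high, on the table; origin at the centre of its underside. To be left alone.
- star_big: Loose orange coupling star, 66 mm across and 22 mm high, on the table; origin at the centre of its underside. To be left alone.
- gasket: Loose black rubber ring, 72 mm across and 12 mm high, on the table; origin at the centre of its underside. To be left alone.
- wrench: Loose steel wrench lying on the table. To be left alone.
- carton: Closed cardboard carton, 130 x 100 x 90 mm, on the table; origin at the centre of its underside. To be left alone.
- spray: Grey can with a black cap, 56 mm across and 160 mm high, standing on the table; origin at the centre of its underside. To be left alone.

How it is judged:
By the outcome, as a careful person would: the job done as asked, in the order asked, and still so for the second after the job is handed in, with the robot touching nothing.
It also fails if it takes over 72 s, if anything falls off the work surface, if the arm or the gripper's body presses on something with over 40 N, if the wrist force passes 120 N, or if a joint passes its speed limit or range.

ROBOT

A 7-joint arm with a two-finger parallel gripper is mounted at the origin on the work surface. World frame = base frame: x ahead of the robot, y to its left, z up, the work surface at z = 0. Lengths are in mm, angles in rad, forces in N, time in s.
With the tool pointing down it reaches from about 425 to 825 mm from the base axis. Payload 3.6 kg.
Tool frame: the origin (TCP) lies at the very end of the fingers, on their centre line; the grasp point (between the pads) lies 19 mm behind it (grasp_offset is the distance from the TCP to the grasp point, in mm); z points along the fingers, y is the line along which they close (so a half turn about z gives the same grasp; the last joint's range is limited). The gripper opens to 93 mm and grips with 3 to 60 N. Pads are 15 mm wide; open, the fingers measure 128 mm over their backs; the gripper's body (75 mm by 188 mm) begins 65 mm behind the grasp point.
Start: joints at [-1.19, 0.615, -0.013, 1.423, 0.008, 1.103, -0.04], TCP at [257.748, 596.681, 218.64] pointing down, gripper open.
Joint ranges: [-3.12, 3.12], [-0.3, 2.06], [-1.34, 1.32], [0.26, 2.42], [-1.36, 4.5], [0.01, 1.98], [-2.84, 2.84]. Speed limits (rad/s): [2.79, 2.79, 3.14, 3.14, 3.14, 3.14, 3.14].

INTERFACE

Orientations are given as a rotation vector (axis times angle).
In Python, from rig import * gives the robot as it stands.
- The arm moves only by the tool step_arm, never from a script. Its argument "plan" is text: rows parted by semicolons, each of 6 numbers parted by spaces: the shift along the tool's x, y, z in m, then the turn, a rotation vector about the tool's x, y, z in rad. In form: dx dy dz wx wy wz; .... A call has 1 to 5 rows; each row is the pose to reach, as a shift and turn from the pose commanded when the call began, along the tool's axes at that moment; what a row does not reach only later rows make up. A row lasts 1/10 s, in which the tool goes at most 50 mm and 8.59 degrees, less where a joint would pass 70% of its speed; a pose out of reach is approached as far as the arm can. A call with a gripper value outside its range is refused whole. "fingers" is the closure, from 0 (fully open) to 1 (shut), set as the call begins (left out, the last holds). The fingers move at their own pace and stop on an object; "squeeze" is the grip in N (left out, the last holds). Time passes only in rows, so rows that repeat a pose let the fingers close. It gives the time, the measured TCP pose, the force, the opening and the grip force at its end, in the units of the state.
- read_state(): the state, without advancing time (a new reading comes with each control period).
- snapshot(name): name is "scene" or "side" or "wrist"; returns (picture, depth): 480x640x3 uint8, red, green, blue; 480x640 float32, mm along the optical axis (not along the pixel's ray), 0 where there is no reading.
- camera_model(name): a dict with "intrinsics" (3x3 intrinsics, pixels), "R" (3x3) and "t" (3): a world point X has camera coordinates R X + t; the wrist camera has in their place "hand_eye" (4x4, takes a point from camera to tool coordinates, whose origin is the TCP and whose axes are the flange's). Camera axes: x right, y down, z forward; pixel columns grow to the right and rows downward; lengths in mm; the calibration is good to about 2 mm. A picture is of the moment at which its call begins: read the wrist's pose just before it. camera_model takes no time and is no camera call.
- job_done(): hands the job in; it is judged then, once.
Trained networks look in the newest picture that a camera, given by its name, has taken for a name from the list of things; names that differ only in an ending like _2 or _b are one class to them, and where a whole thing is asked for, a point or a joint stands for the part that bears it (a point fixed in the world has none). Each returns a list of dicts, best first, with "score" (0 to 1); they miss things now and then, are a little off and sometimes report something else, mostly with a low value. They report only what shows in the picture. A call takes as long as a camera call.
- recognise(camera, target): "uv" ([column, row] in pixels, amid what is visible of it).
The state is a dict: "clock": time; "q": joint angles; "joint_vel": joint speeds; "tau": joint torques, N m; "position": TCP position; "orientation": TCP orientation; "force": force on the tool from outside, world axes, zero at the start; "wrist_torque": the same for the moment, N m; "finger_gap": finger opening in mm; "grasp_force": force on a finger pad.
Only numpy, scipy, OpenCV 4.12 (cv2) and the standard library are available. Lean on these libraries where they do the work, as an engineer would, in place of code of your own. Each camera call takes 0.05 s, during which the arm holds its last target. There are 200 camera calls.

## Working session

There is one attempt and no reset: what is moved stays moved. The work goes in short steps, Python scripts to look and compute and a tool call to move; the robot and the scene stay as the last step left them, time stands still between calls to the robot, and variables do not carry over. Pictures are saved under pics/ and viewed, at most 13 in all, crops included, and the job is handed in when it is done.

Besides the shell and the picture viewer there is one more tool, called after "Call:" as a command line: name --argument value ..., lists and objects as JSON in quotes. step_arm: Moves the arm, as the interface text tells. Its arguments: {"type":"object","properties":{"plan":{"type":"string"},"fingers":{"type":"number"},"squeeze":{"type":"number"}},"required":["plan"]}

```bash
ls; mkdir -p pics; python3 - <<'E'
from rig import *
import cv2,numpy as np
s=read_state();print({k:np.round(v,3) for k,v in s.items()})
ims=[]
for n in("scene","side"):
    p,d=snapshot(n);np.savez(f"pics/{n}0.npz",p=p,d=d);cv2.imwrite(f"pics/{n}0.png",p[:,:,::-1])
    m=camera_model(n);print(n,m)
    for t in("bin_bar","bin_center","rack","lip","tie_bar","washer","star","full_bin"):
        r=recognise(n,t);print(t,[(np.round(a["uv"]),round(a["score"],2)) for a in r[:3]])
print(camera_model("wrist"))
E
```

```text
pics
{'clock': np.float64(0.0), 'q': array([-1.19 ,  0.616, -0.013,  1.425,  0.008,  1.103, -0.04 ]), 'joint_vel': array([-0.001,  0.   , -0.001, -0.001, -0.001, -0.   , -0.   ]), 'tau': array([-0.0000e+00, -4.5894e+01,  2.0900e-01, -1.6574e+01, -6.1000e-02,
        2.1000e-02,  0.0000e+00]), 'position': array([257.44 , 595.993, 217.488]), 'orientation': array([-0.636, -3.076,  0.004]), 'force': array([0.385, 0.099, 0.449]), 'wrist_torque': array([-0.056, -0.032,  0.045]), 'grasp_force': np.float64(0.0), 'finger_gap': np.float64(93.032)}
scene {'intrinsics': array([[480.72302403,   0.        , 320.77389522],
       [  0.        , 480.72302403, 243.42543752],
       [  0.        ,   0.        ,   1.        ]]), 'R': array([[-0.1673781 ,  0.98577626,  0.01515735],
       [ 0.83549464,  0.14998958, -0.52863204],
       [-0.52338636, -0.07581754, -0.84871575]]), 't': array([ 103.70011448, -401.24866157, 1634.57681868])}
bin_bar [(array([285., 235.]), 0.82)]
bin_center [(array([288., 234.]), 0.59)]
rack [(array([383., 269.]), 0.59), (array([157., 203.]), 0.25)]
lip [(array([381., 270.]), 
[... 777 characters left out ...]
_bar [(array([305., 223.]), 0.69), (array([203., 225.]), 0.57)]
washer []
star [(array([321., 309.]), 0.72)]
full_bin [(array([346., 221.]), 0.92), (array([310., 223.]), 0.25)]
{'intrinsics': array([[427.42121   ,   0.        , 321.11654861],
       [  0.        , 427.42121   , 237.59275258],
       [  0.        ,   0.        ,   1.        ]]), 'hand_eye': array([[-1.85283389e-04, -9.54680242e-01, -2.97633333e-01,
         8.41579928e+01],
       [ 9.99999869e-01, -3.18732554e-04,  3.99835279e-04,
        -2.89663730e-01],
       [-4.76580273e-04, -2.97633220e-01,  9.54680176e-01,
        -1.65593842e+02],
       [ 0.00000000e+00,  0.00000000e+00,  0.00000000e+00,
         1.00000000e+00]])}
```

View pics/scene0.png

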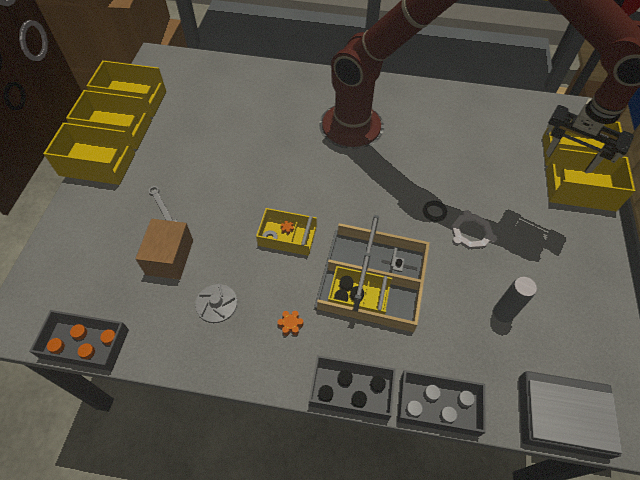

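View pics/side0.png

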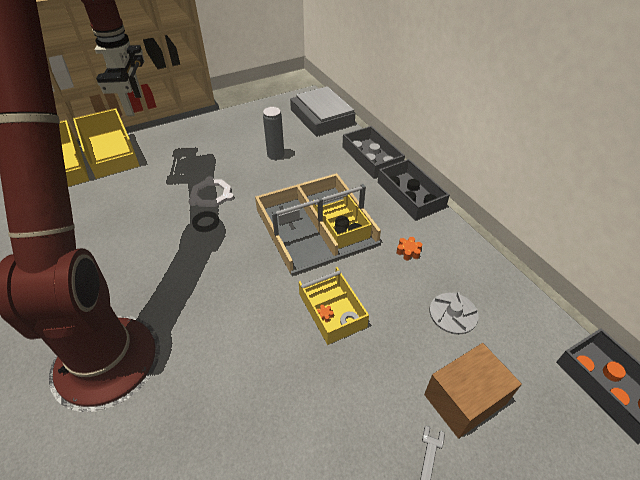

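The scene view shows the bin at about (287,233), with the bar on its right, and the rack at (375,278). The empty bay is the upper one, nearer the robot, with its stop at about (398,262). The side view shows the bin at (335,305) and the empty bay at (305,240).

```bash
cat > h.py <<'E'
import numpy as np,cv2
from scipy.spatial.transform import Rotation as Rn
def cloud(d,m,T=None):
    v,u=np.mgrid[0:480,0:640];K=m["intrinsics"]
    c=np.stack([(u-K[0,2])/K[0,0]*d,(v-K[1,2])/K[1,1]*d,d],-1)
    if T is None: return (c-m["t"])@m["R"]
    return c@T[:3,:3].T+T[:3,3]
def toolT(s):
    T=np.eye(4);T[:3,:3]=Rn.from_rotvec(s["orientation"]).as_matrix();T[:3,3]=s["position"];return T
def proj(X,m,T=None):
    X=np.asarray(X,float)
    c=X@m["R"].T+m["t"] if T is None else (X-T[:3,3])@T[:3,:3]
    return c@m["intrinsics"].T[:,:2]/c[:,2:]
def yellow(p):
    h=cv2.cvtColor(p,cv2.COLOR_RGB2HSV);return (h[...,0]>20)&(h[...,0]<35)&(h[...,1]>150)&(h[...,2]>60)
def wood(p):
    h=cv2.cvtColor(p,cv2.COLOR_RGB2HSV);return (h[...,0]>8)&(h[...,0]<22)&(h[...,1]>50)&(h[...,1]<150)
E
python3 - <<'E'
from rig import camera_model
from h import *
for n in("scene","side"):
    z=np.load(f"pics/{n}0.npz");p,d=z["p"],z["d"];X=cloud(d,camera_model(n));
    print(n,"table z",np.median(X[(d>0)&(abs(X[...,2])<15)&(abs(X[...,0]-550)<200)][:,2]))
    y=yellow(p)&(d>0)&(X[...,0]>400)&(X[...,0]<900)&(abs(X[...,1])<350)
    k,l,st,c=cv2.connectedComponentsWithStats(y.astype(np.uint8))
    for i in range(1,k):
        if st[i,4]<100: continue
        P=X[l==i];print(st[i],P.mean(0).round(),P.min(0).round(),P.max(0).round(),"rect",cv2.minAreaRect(P[:,:2].astype(np.float32)))
        P=P[P[:,2]>44];print("  rim",len(P),cv2.minAreaRect(P[:,:2].astype(np.float32)))
    w=(d>0)&(X[...,2]>40)&(X[...,2]<58)&(X[...,0]>450)&(X[...,0]<900)&(X[...,1]>-50)&(X[...,1]<350)&~yellow(p)
    print("wood",w.sum(),cv2.minAreaRect(X[w][:,:2].astype(np.float32)))
E
```

```text
scene table z 1.5595237210325898
[ 257  208   59   47 1589] [ 476. -125.   22.] [ 423. -199.   -1.] [534. -47.  59.] rect ((477.9864501953125, -123.74188995361328), (150.75387573242188, 105.70569610595703), 87.3205795288086)
  rim 268 ((478.5967102050781, -124.31101989746094), (149.1566162109375, 106.09951782226562), 88.00015258789062)
[328 266  34  41 558] [618.  60.  32.] [571.  27.   1.] [686. 101.  61.] rect ((628.3427734375, 63.56689453125), (67.92340850830078, 112.1107177734375), 85.09937286376953)
  rim 217 ((630.506103515625, 63.38140869140625), (67.92340850830078, 107.76813507080078), 85.09937286376953)
[359 272  33  42 796] [625. 143.  23.] [576. 109.   2.] [690. 183.  61.] rect ((633.2697143554688, 145.78414916992188), (69.83268737792969, 112.85401153564453), 86.41714477539062)
  rim 152 ((634.8816528320312, 145.59385681152344), (67.8720474243164, 109.5967025756836), 86.32411193847656)
wood 2240 ((670.5286254882812, 165.09542846679688), (471.27398681640625, 330.2198181152344), 6.567537784576416)
side table z 0.6885210235182722
[ 323  195   49   53 1378] [645.  91.  28.] [580.  26.   4.] [694. 182.  59.] rect ((638.760009765625, 104.58311462402344), (153.23126220703125, 109.17906951904297), 85.47013092041016)
  rim 334 ((637.560302734375, 96.16850280761719), (135.6481475830078, 108.52837371826172), 86.22257232666016)
[ 299  273   70   72 2573] [ 481. -127.   20.] [ 425. -201.   -3.] [555.  -9.  54.] rect ((489.45379638671875, -105.29796600341797), (188.91680908203125, 122.51643371582031), 86.92245483398438)
  rim 399 ((478.0452575683594, -123.20195007324219), (151.23663330078125, 100.81172943115234), 87.41426849365234)
wood 1652 ((672.8330078125, 165.51695251464844), (464.56842041015625, 331.24505615234375), 6.3189263343811035)
```

```bash
cat >> h.py <<'E'
def Rdown(yaw): # tool z down, tool y along heading yaw(rad)
    y=np.array([np.cos(yaw),np.sin(yaw),0]);z=np.array([0,0,-1.]);return np.stack([np.cross(y,z),y,z],1)
def rel(s,pos,yaw):
    T=toolT(s);d=T[:3,:3].T@(np.array(pos)-T[:3,3])/1000
    w=Rn.from_matrix(T[:3,:3].T@Rdown(yaw)).as_rotvec();return d.round(4),w.round(4)
E
python3 -c "
from rig import *;from h import *
print(rel(read_state(),[500,20,290],np.radians(87)))"
```

```text
(array([-0.451 , -0.4334, -0.0713]), array([-1.000e-04, -0.000e+00, -3.553e-01]))
```

Call:
step_arm --plan "-0.035 -0.034 -0.006 0 0 -0.03; -0.07 -0.067 -0.012 0 0 -0.06; -0.105 -0.1 -0.018 0 0 -0.09; -0.14 -0.134 -0.024 0 0 -0.12; -0.175 -0.168 -0.03 0 0 -0.15" --fingers 0

```text
clock: 1.4
position: [352.4, 371.3, 249.1]
orientation: [0.402, 3.115, 0.001]
force: [0.7, -0.6, 0.5]
finger_gap: 93.1
grasp_force: 0.0
```

```bash
python3 -c "
from rig import *;from h import *
s=read_state();print(s['position'],s['q'],rel(s,[500,20,290],np.radians(87)))"
```

```text
[352.4416587  371.2692275  249.11641646] [-0.82756428  0.36866828 -0.03741351  1.77285675  0.01630616  0.9996513
  0.44316808] (array([-0.2318, -0.3024, -0.0409]), array([ 0.0005,  0.0006, -0.204 ]))
```

Call:
step_arm --plan "-0.029 -0.038 -0.005 0 0 -0.026; -0.058 -0.076 -0.01 0 0 -0.051; -0.087 -0.113 -0.015 0 0 -0.077; -0.116 -0.151 -0.02 0 0 -0.102; -0.145 -0.189 -0.026 0 0 -0.128"

```text
clock: 1.9
position: [444.3, 151.5, 275.2]
orientation: [0.202, 3.134, 0.001]
force: [0.6, -0.5, -0.3]
finger_gap: 92.9
grasp_force: 0.0
```

```bash
python3 -c "
from rig import *;from h import *
s=read_state();print(s['position'],s['q'],rel(s,[500,20,290],np.radians(87)))"
```

```text
[444.2991334  151.52348148 275.20278113] [-0.39103274  0.27477776  0.02065504  1.83622732 -0.00659755  1.02983485
  1.0745    ] (array([-0.0721, -0.1233, -0.0148]), array([ 0.0004,  0.0007, -0.0762]))
```

Call:
step_arm --plan "-0.024 -0.041 -0.005 0 0 -0.025; -0.048 -0.082 -0.01 0 0 -0.05; -0.072 -0.123 -0.015 0 0 -0.076; -0.072 -0.123 -0.015 0 0 -0.076; -0.072 -0.123 -0.015 0 0 -0.076"

```text
clock: 2.4
position: [499.5, 20.9, 289.7]
orientation: [0.09, 3.14, 0.0]
force: [0.7, 0.8, -0.5]
finger_gap: 92.9
grasp_force: 0.0
```

```bash
python3 - <<'E'
from rig import *
from h import *
s=read_state();m=camera_model("wrist");p,d=snapshot("wrist");T=toolT(s)
np.savez("pics/w1.npz",p=p,d=d,T=T);cv2.imwrite("pics/w1.png",p[:,:,::-1]);print(s['position'],s['orientation'])
X=cloud(d,m,T@m["hand_eye"])
print("table",np.median(X[(d>0)&(abs(X[...,2])<15)][:,2]))
y=yellow(p)&(d>0)
k,l,st,c=cv2.connectedComponentsWithStats(y.astype(np.uint8))
for i in range(1,k):
    if st[i,4]<300: continue
    P=X[l==i];P=P[P[:,2]>44];print(st[i],len(P),cv2.minAreaRect(P[:,:2].astype(np.float32)))
E
```

```text
[499.50932727  20.91049073 289.70495905] [8.99289052e-02 3.14015992e+00 3.18693245e-04]
table -0.19477487414764028
[   84   126   147   107 11525] 1974 ((477.49566650390625, -132.75863647460938), (129.12051391601562, 100.27903747558594), 87.05830383300781)
[ 230  126   29  106 2010] 123 ((481.25750732421875, -52.6992073059082), (12.647016525268555, 99.93314361572266), 87.60426330566406)
[ 337  264   87   98 5450] 1600 ((631.0372314453125, 75.46648406982422), (88.14261627197266, 117.20653533935547), 86.24324035644531)
[438 266  50  29 831] 311 ((552.1445922851562, 118.41960906982422), (149.91452026367188, 33.182342529296875), 46.98320770263672)
```

View pics/w1.png

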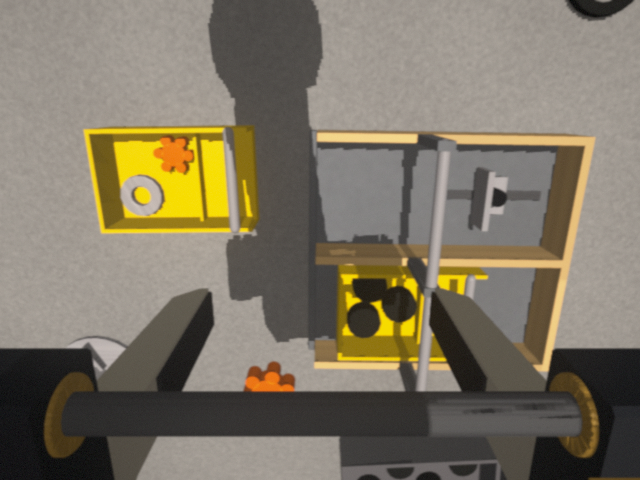

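The wrist view shows the bin at (170,180), with the bar at (233,180), the washer at (142,195) and the star at (175,155). The empty bay spans (318..560, 140..250), the lip is at column 316, the tie bar near column 438 and the stop plate near column 484.

```bash
python3 - <<'E'
from rig import *
from h import *
z=np.load("pics/w1.npz");p,d,T=z["p"],z["d"],z["T"];m=camera_model("wrist");X=cloud(d,m,T@m["hand_eye"])
v,u=np.mgrid[0:480,0:640]
def sel(u0,u1,v0,v1,z0,z1,mask=True):
    return X[(d>0)&(u>=u0)&(u<=u1)&(v>=v0)&(v<=v1)&(X[...,2]>z0)&(X[...,2]<z1)&mask]
def rep(n,P):
    q=P[:,:2];c=np.median(q,0);w=np.linalg.svd(q-q.mean(0),full_matrices=False)[2][0];a=np.degrees(np.arctan2(w[1],w[0]))%180
    print(n,len(P),"med",np.median(P,0).round(1),"dir",a.round(2),cv2.minAreaRect(q.astype(np.float32)))
yl=yellow(p)
rep("wall near",sel(310,600,125,150,46,56))
rep("wall mid",sel(312,420,235,270,46,56))
rep("wall midR",sel(455,560,235,268,46,56,~yl))
rep("lip",sel(300,330,150,240,9,20))
rep("floor",sel(330,400,150,230,-3,9))
rep("back",sel(540,590,150,250,46,56))
rep("stop",sel(465,510,165,235,33,50))
rep("tie",sel(415,460,155,235,100,135))
rep("bar",sel(220,245,135,230,40,62,~yl))
rep("bin left rim",sel(80,110,120,240,44,60,yl))
rep("bin top rim",sel(80,225,120,138,44,60,yl))
rep("bin bot rim",sel(80,225,220,240,44,60,yl))
rep("bin lead rim",sel(243,262,132,228,10,26,yl))
E
```

```text
wall near 2306 med [453.6 164.8  49.6] dir 85.62 ((454.87646484375, 149.20494079589844), (258.41986083984375, 12.174846649169922), 85.43878936767578)
wall mid 865 med [568.6  61.6  49.5] dir 86.45 ((569.489501953125, 64.31138610839844), (106.68433380126953, 9.398139953613281), 85.87075805664062)
wall midR 923 med [579.2 206.9  49.5] dir 85.77 ((579.7802124023438, 206.33782958984375), (109.23258972167969, 10.040131568908691), 85.02232360839844)
lip 689 med [503.4  11.5  13.2] dir 175.92 ((507.61102294921875, 11.597166061401367), (7.429141044616699, 96.77214813232422), 86.24199676513672)
floor 5726 med [505.7  67.8   3.5] dir 3.62 ((507.13690185546875, 68.95417785644531), (77.31040954589844, 87.78141021728516), 87.06999969482422)
back 1058 med [516.9 268.1  49.4] dir 175.91 ((520.035888671875, 268.8800354003906), (10.144898414611816, 99.28886413574219), 85.82417297363281)
stop 541 med [516.3 184.4  40.2] dir 175.8 ((517.1058349609375, 185.60833740234375), (7.374320983886719, 59.96379852294922), 85.75231170654297)
tie 1041 med [489.1 115.6 121.6] dir 175.76 ((490.93896484375, 116.64439392089844), (10.475172996520996, 65.83456420898438), 86.01123809814453)
bar 1028 med [480.6 -62.9  53.5] dir 177.24 ((482.8798522949219, -64.0169448852539), (12.167519569396973, 91.43062591552734), 85.78163146972656)
bin left rim 821 med [ 465.4 -193.2   49. ] dir 173.85 ((474.591552734375, -186.32525634765625), (24.6492919921875, 99.95744323730469), 84.46908569335938)
bin top rim 701 med [ 429.6 -131.4   49.4] dir 87.76 ((431.6647644042969, -130.10885620117188), (128.5894012451172, 8.390417098999023), 87.4798812866211)
bin bot rim 701 med [ 524.5 -142.8   49.1] dir 86.19 ((524.833251953125, -137.43844604492188), (123.67755889892578, 12.787284851074219), 82.75922393798828)
bin lead rim 491 med [485.8 -48.7  17.3] dir 175.48 ((483.8840637207031, -48.76232147216797), (15.222734451293945, 91.88683319091797), 80.00774383544922)
```

```bash
cat >> h.py <<'E'
UR=np.array([np.cos(np.radians(85.8)),np.sin(np.radians(85.8))]);VR=np.array([-UR[1],UR[0]])
O=52.4*UR-502.9*VR
def w2r(p): q=np.array(p)[...,:2]-O; return np.stack([q@UR,q@VR],-1)
def r2w(x,y,z): return np.r_[O+x*UR+y*VR,z]
E
python3 - <<'E'
from rig import *
from h import *
z=np.load("pics/w1.npz");p,d,T=z["p"],z["d"],z["T"];m=camera_model("wrist");X=cloud(d,m,T@m["hand_eye"])
print("row 180 z:",[(c,X[180,c].round().astype(int).tolist()) for c in range(190,262,4)])
print("O",O,"bin c",w2r([478.6,-123]),"bar",w2r([481.4,-64.5]))
s=read_state();print(s["q"].round(2));a=np.radians(87.3)
print(rel(s,[481.4,-64.5,120],a),rel(s,[481.4,-64.5,36],a))
E
```

```text
row 180 z: [(190, [484, -118, 2]), (194, [484, -113, 3]), (198, [482, -103, 22]), (202, [484, -103, 10]), (206, [485, -100, 5]), (210, [485, -96, 3]), (214, [486, -92, 3]), (218, [486, -88, 3]), (222, [486, -84, 3]), (226, [479, -68, 53]), (230, [479, -64, 54]), (234, [479, -60, 54]), (238, [487, -67, 3]), (242, [487, -62, 3]), (246, [488, -58, 4]), (250, [488, -54, 3]), (254, [486, -47, 18]), (258, [489, -46, -2])]
O [505.38713213  15.42778927] bin c [-140.01787955   16.57699295] bar [-81.46991568  18.06894695]
[-0.14  0.31  0.07  1.74 -0.02  1.09  1.45]
(array([ 0.0128, -0.0881,  0.1695]), array([ 0.0008, -0.0005, -0.0067])) (array([ 0.0128, -0.0882,  0.2535]), array([ 0.0008, -0.0005, -0.0067]))
```

Call:
step_arm --plan "0.003 -0.022 0.042 0 0 -0.002; 0.006 -0.044 0.085 0 0 -0.004; 0.009 -0.066 0.127 0 0 -0.006; 0.013 -0.088 0.17 0 0 -0.007; 0.013 -0.088 0.17 0 0 -0.007" --fingers 0.65 --squeeze 50

```text
clock: 2.95
position: [476.5, -65.8, 115.3]
orientation: [-0.076, -3.128, 0.0]
force: [-1.7, 0.3, 0.5]
finger_gap: 57.2
grasp_force: 0.0
```

```bash
python3 - <<'E'
from rig import *
from h import *
s=read_state();a=np.radians(87.3);print(s["position"],s["finger_gap"])
m=camera_model("wrist");p,d=snapshot("wrist");T=toolT(s);cv2.imwrite("pics/w2.png",p[:,:,::-1])
X=cloud(d,m,T@m["hand_eye"]);np.savez("pics/w2.npz",p=p,d=d,T=T)
P=X[(d>0)&(X[...,2]>46)&(X[...,2]<62)&~yellow(p)&(X[...,1]>-85)&(X[...,1]<-45)&(X[...,0]>420)&(X[...,0]<540)]
print(len(P),np.median(P,0),cv2.minAreaRect(P[:,:2].astype(np.float32)))
print(rel(s,[481.4,-64.5,36],a))
E
```

```text
[476.45866626 -65.76558978 115.27178611] 57.225524211545974
2825 [476.23159446 -63.95028292  53.67226509] ((480.15802001953125, -63.583351135253906), (20.780742645263672, 101.61611938476562), 80.59576416015625)
(array([-0.0059,  0.0015,  0.0792]), array([-0.0004, -0.0127, -0.0017]))
```

View pics/w2.png

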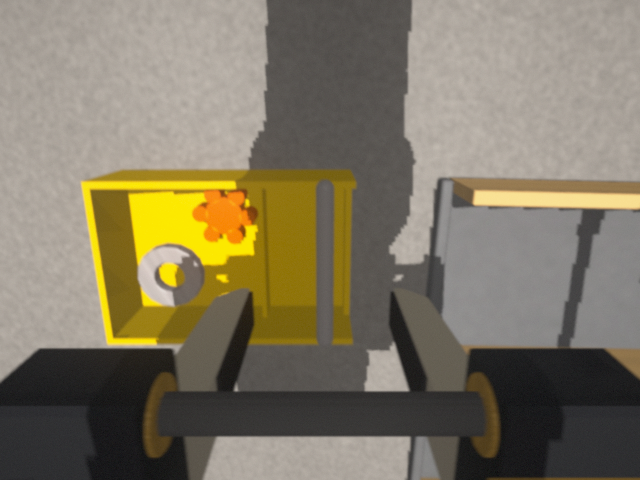

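The bin is as expected: bar at column 325, rows 180–345, washer at (172,275) and star at (225,215). The fingers straddle the bar's column.

Call:
step_arm --plan "0 0 0 0 0 0; 0 0 0.02 0 0 0; 0 0 0.045 0 0 0; 0 0 0.07 0 0 0; 0 0 0.084 0 0 0"

```text
clock: 3.5
position: [483.6, -62.7, 36.5]
orientation: [0.068, 3.137, 0.002]
force: [0.2, -0.5, -0.6]
finger_gap: 32.7
grasp_force: 0.0
```

Call:
step_arm --plan "0 0 0 0 0 0; 0 0 0 0 0 0; 0 0 0 0 0 0"

```text
clock: 3.8
position: [483.3, -64.4, 37.4]
orientation: [0.071, 3.137, 0.0]
force: [-0.9, -0.1, 0.5]
finger_gap: 32.6
grasp_force: 0.0
```

Call:
step_arm --plan "0 0 0 0 0 0; 0 0 0 0 0 0; 0 0 0 0 0 0; 0 0 0 0 0 0; 0 0 0 0 0 0" --fingers 1 --squeeze 50

```text
clock: 4.3
position: [481.8, -64.8, 36.0]
orientation: [0.073, 3.14, 0.001]
force: [-0.3, 1.9, 4.1]
finger_gap: 8.8
grasp_force: 50.0
```

```bash
python3 - <<'E'
from rig import *
from h import *
s=read_state();print(s["position"],s["finger_gap"],s["grasp_force"],s["force"],s["wrist_torque"],w2r(s["position"]))
a=np.radians(85.8)
# bar aligned on centreline, nose 14mm before lip face
print(rel(s,r2w(-42,0,37),a), rel(s,r2w(-42,0,57),a))
E
```

```text
[481.78753606 -64.77241769  35.96603404] 8.779923518326763 50.001516938209534 [-0.26675142  1.94622801  4.07671347] [ 0.35515223  0.09626534 -0.01492027] [-81.71321935  17.66250025]
(array([-0.0187,  0.0392, -0.001 ]), array([0.0005, 0.0004, 0.0266])) (array([-0.0187,  0.0392, -0.021 ]), array([0.0005, 0.0004, 0.0266]))
```

Call:
step_arm --plan "-0.002 0.003 0 0 0 0.003; -0.004 0.007 0 0 0 0.006; -0.006 0.011 0 0 0 0.009; -0.008 0.015 0 0 0 0.012; -0.01 0.019 0 0 0 0.015"

```text
clock: 4.8
position: [489.8, -52.0, 35.9]
orientation: [-0.105, -3.135, 0.009]
force: [-5.1, -8.3, 7.8]
finger_gap: 8.4
grasp_force: 50.0
```

Call:
step_arm --plan "-0.002 0.004 0 0 0 0.003; -0.004 0.008 0 0 0 0.006; -0.006 0.012 0 0 0 0.009; -0.008 0.016 0 0 0 0.012; -0.009 0.02 0 0 0 0.012"

```text
clock: 5.3
position: [500.8, -32.7, 36.0]
orientation: [-0.124, -3.136, 0.01]
force: [-3.3, -7.9, 5.8]
finger_gap: 8.2
grasp_force: 50.0
```

```bash
python3 - <<'E'
from rig import *
from h import *
s=read_state();print(s["position"],s["finger_gap"],s["grasp_force"],s["force"],s["wrist_torque"],w2r(s["position"]))
a=np.radians(85.8);print(rel(s,r2w(-42,0,37),a))
m=camera_model("wrist");p,d=snapshot("wrist");T=toolT(s);X=cloud(d,m,T@m["hand_eye"]);R=w2r(X);y=yellow(p)&(d>0)&(X[...,2]>44)&(X[...,2]<60)&(R[...,0]<-10)
P=R[y];print(len(P),P.min(0),P.max(0),cv2.minAreaRect(P.astype(np.float32)))
L=P[(P[:,0]<-60)&(P[:,0]>-150)]
for sg in(1,-1):
    Q=L[L[:,1]*sg>30]
    if len(Q)>20: print(sg,len(Q),np.degrees(np.polyfit(Q[:,0],Q[:,1],1)[0]),Q.mean(0))
for c in (1,-1):
    W=R[(d>0)&(X[...,2]>46)&(X[...,2]<56)&~yellow(p)&(R[...,0]>5)&(R[...,0]<90)&(abs(R[...,1]-61*c)<12)]
    if len(W)>20: print("wall",len(W),np.degrees(np.polyfit(W[:,0],W[:,1],1)[0]),W.mean(0),np.percentile(W[:,1],[5,95]))
cv2.imwrite("pics/w3.png",p[:,:,::-1])
E
```

```text
[500.82843422 -32.74694346  35.96558391] 8.162194142198064 50.003305077552795 [-3.32350577 -7.94753616  5.81500135] [-1.67323252  0.70396818 -0.0797183 ] [-48.37922921   1.01822485]
(array([-0.001 ,  0.0064, -0.0011]), array([-0.0064, -0.0028, -0.0058]))
6121 [-181.93583002  -32.70516393] [-31.05102365  53.25489277] ((-121.38553619384766, 38.622928619384766), (170.57044982910156, 70.68368530273438), 28.921459197998047)
1 3392 -0.5204031682513977 [-104.93676383   50.92139042]
wall 4021 -0.0012112331983477193 [34.96199726 61.78012852] [57.9758619  65.49316221]
wall 2401 0.10149578267910082 [ 63.94061357 -59.18985604] [-63.73994892 -55.95894025]
```

View pics/w3.png

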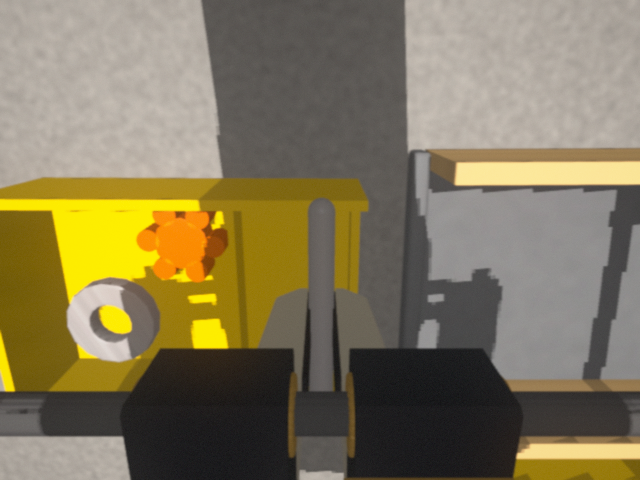

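The bin is nearly aligned with the bay: near rim at row about 190, lip at column 415. The washer and star are still in place. Next I'll tip up the bar end.

Call:
step_arm --plan "0 0 -0.004 0 0 -0.002; 0 0 -0.008 0 0 -0.004; -0.001 0 -0.012 0 0 -0.005; -0.002 0 -0.016 0 0 -0.005; -0.002 0 -0.02 0 0 -0.005"

```text
clock: 5.85
position: [504.8, -26.8, 55.7]
orientation: [-0.107, -3.14, -0.001]
force: [-0.1, -0.7, -5.3]
finger_gap: 8.8
grasp_force: 50.0
```

Call:
step_arm --plan "0 0 0 0 0 0; 0 0 0 0 0 0"

```text
clock: 6.05
position: [504.6, -27.2, 55.7]
orientation: [-0.108, -3.14, -0.0]
force: [-0.9, 0.0, -6.9]
finger_gap: 8.4
grasp_force: 50.0
```

```bash
cat > look.py <<'E'
from rig import *
from h import *
import sys
s=read_state();print(s["position"].round(1),round(s["finger_gap"],1),s["grasp_force"].round(1),s["force"].round(1),s["wrist_torque"].round(2),"rack",w2r(s["position"]).round(1),"q",s["q"].round(2))
p,d=snapshot("side");m=camera_model("side");np.savez(f"pics/{sys.argv[1]}.npz",p=p,d=d)
c=p[170:350,230:430];cv2.imwrite(f"pics/{sys.argv[1]}.png",cv2.resize(c,(800,720))[:600,:,::-1])
X=cloud(d,m);R=w2r(X);y=yellow(p)&(d>0)&(abs(R[...,1])<58)&(R[...,0]>-240)&(R[...,0]<200)
P=np.c_[R[y],X[y][:,2]]
# rims: top surface of side walls vs x
for sg in(1,-1):
    Q=P[(P[:,1]*sg>35)]
    if len(Q)<20: continue
    b=np.arange(Q[:,0].min()+6,Q[:,0].max()-6,12);t=[Q[abs(Q[:,0]-i)<6] for i in b]
    t=[(i,np.percentile(k[:,2],92)) for i,k in zip(b,t) if len(k)>3];print("side",sg,"x range",Q[:,0].min().round(),Q[:,0].max().round(),[(int(i),int(k)) for i,k in t])
print("all x",np.percentile(P[:,0],[.5,99.5]).round(1),"y",np.percentile(P[:,1],[.5,99.5]).round(1))
E
python3 look.py a1
```

```text
Traceback (most recent call last):
  File "look.py", line 4, in <module>
    s=read_state();print(s["position"].round(1),round(s["finger_gap"],1),s["grasp_force"].round(1),s["force"].round(1),s["wrist_torque"].round(2),"rack",w2r(s["position"]).round(1),"q",s["q"].round(2))
                                                                         ^^^^^^^^^^^^^^^^^^^^^^
AttributeError: 'float' object has no attribute 'round'
```

```bash
sed -i 's/s\["grasp_force"\].round(1)/round(float(s["grasp_force"]),1)/' look.py; python3 look.py a1
```

```text
[504.6 -27.2  55.7] 8.4 50.0 [-0.9  0.  -6.9] [0.32 0.03 0.03] rack [-42.6  -2.4] q [-0.04  0.63  0.07  2.01 -0.09  0.51  1.6 ]
side 1 x range -176.0 -26.0 [(-170, 60), (-158, 62), (-146, 62), (-134, 64), (-122, 65), (-110, 65), (-98, 67), (-86, 67), (-74, 68), (-62, 69), (-50, 69), (-38, 70)]
side -1 x range -176.0 -40.0 [(-169, 61), (-157, 62), (-145, 63), (-133, 64), (-121, 63), (-109, 64), (-97, 66), (-85, 65), (-73, 62), (-61, 49), (-49, 30)]
all x [-175.8  -25.5] y [-51.4  48.6]
```

View pics/a1.png

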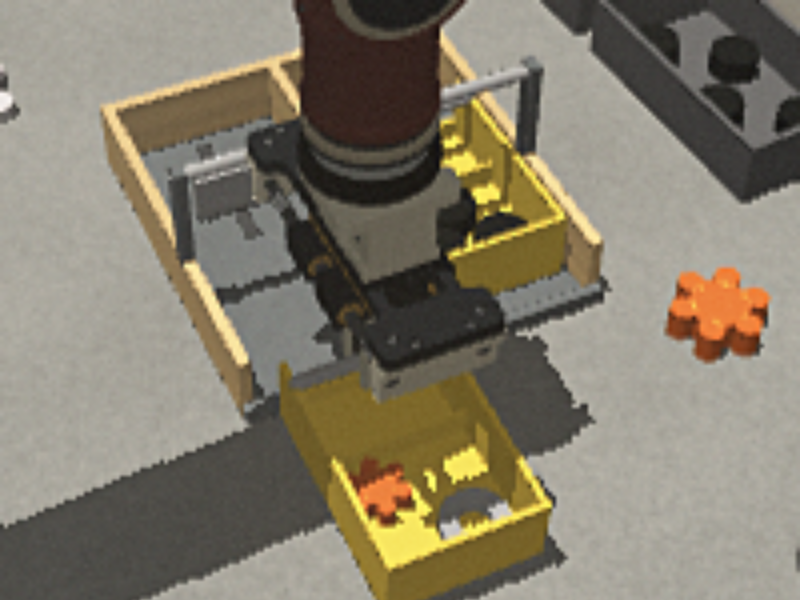

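The bin tilts only about 4° and its tail hangs a few mm off the table, because the grip is too tight for the bar to turn. I'll lower it, ease the grip and let it pivot.

Call:
step_arm --plan "0 0 0.004 0 0 0; 0.001 0 0.008 0 0 0; 0.002 0 0.01 0 0 0; 0.002 0 0.01 0 0 0; 0.002 0 0.01 0 0 0" --squeeze 12

```text
clock: 6.6
position: [502.9, -27.0, 45.7]
orientation: [0.107, 3.139, 0.0]
force: [-0.5, 2.3, -1.6]
finger_gap: 9.5
grasp_force: 12.0
```

```bash
python3 look.py a2
```

```text
[502.9 -27.   45.7] 9.5 12.0 [-0.5  2.3 -1.6] [ 0.62 -0.07  0.02] rack [-42.5  -0.6] q [-0.04  0.65  0.07  2.02 -0.09  0.48  1.6 ]
side 1 x range -176.0 -25.0 [(-170, 51), (-158, 51), (-146, 53), (-134, 52), (-122, 53), (-110, 55), (-98, 56), (-86, 55), (-74, 57), (-62, 59), (-50, 58), (-38, 60)]
side -1 x range -176.0 -44.0 [(-169, 50), (-157, 52), (-145, 52), (-133, 52), (-121, 53), (-109, 54), (-97, 56), (-85, 55), (-73, 53), (-61, 33), (-49, 19)]
all x [-175.7  -25.6] y [-50.7  50.4]
```

Call:
step_arm --plan "0 0 -0.002 0 0 0; 0 0 -0.004 0 0 0; 0 0 -0.006 0 0 0; 0 0 -0.008 0 0 0; 0 0 -0.01 0 0 0"

```text
clock: 7.15
position: [502.1, -27.7, 55.6]
orientation: [-0.109, -3.139, 0.001]
force: [0.2, -0.9, -4.8]
finger_gap: 9.4
grasp_force: 12.0
```

```bash
python3 look.py a3
```

```text
[502.1 -27.7  55.6] 9.4 12.0 [ 0.2 -0.9 -4.8] [-0.11 -0.03  0.04] rack [-43.3   0.1] q [-0.04  0.63  0.07  2.01 -0.09  0.5   1.6 ]
side 1 x range -175.0 -24.0 [(-169, 51), (-157, 52), (-145, 53), (-133, 56), (-121, 57), (-109, 58), (-97, 61), (-85, 62), (-73, 66), (-61, 67), (-49, 67), (-37, 67)]
side -1 x range -175.0 -43.0 [(-168, 50), (-156, 53), (-144, 54), (-132, 56), (-120, 57), (-108, 58), (-96, 60), (-84, 63), (-72, 59), (-60, 44), (-48, 30)]
all x [-175.1  -23.2] y [-49.6  51.3]
```

Call:
step_arm --plan "0 0.005 0 0 0 0; 0 0.01 0 0 0 0; 0 0.015 0 0 0 0; 0 0.02 0 0 0 0; 0 0.025 0 0 0 0"

```text
clock: 7.7
position: [504.3, -1.5, 55.6]
orientation: [-0.107, -3.139, -0.0]
force: [-0.5, -0.4, -5.0]
finger_gap: 9.8
grasp_force: 12.0
```

Call:
step_arm --plan "0 0.004 0 0 0 0; 0 0.008 0 0 0 0; 0 0.012 -0.001 0 0 0; 0 0.016 -0.001 0 0 0; 0 0.02 -0.001 0 0 0"

```text
clock: 8.2
position: [505.8, 18.0, 56.7]
orientation: [-0.108, -3.14, 0.0]
force: [0.7, -0.0, -5.6]
finger_gap: 9.5
grasp_force: 12.0
```

```bash
python3 look.py a4
```

```text
[505.8  18.   56.7] 9.5 12.0 [ 0.7 -0.  -5.6] [-0.06 -0.01  0.01] rack [ 2.6 -0.2] q [-0.14  0.63  0.08  2.   -0.1   0.51  1.52]
side 1 x range -130.0 19.0 [(-124, 50), (-112, 52), (-100, 54), (-88, 56), (-76, 58), (-64, 60), (-52, 62), (-40, 64), (-28, 65), (-16, 69), (-4, 66), (7, 70)]
side -1 x range -129.0 10.0 [(-122, 50), (-110, 53), (-98, 54), (-86, 56), (-74, 57), (-62, 60), (-50, 61), (-38, 62), (-26, 64), (-14, 50), (-2, 36)]
all x [-129.   23.] y [-49.4  51. ]
```

Call:
step_arm --plan "0 0.004 0 0 0 0; 0 0.008 0 0 0 0; 0 0.012 -0.001 0 0 0; 0 0.016 -0.002 0 0 0; 0 0.02 -0.003 0 0 0"

```text
clock: 8.75
position: [507.1, 38.1, 59.7]
orientation: [-0.108, -3.14, -0.0]
force: [-0.1, -0.8, -5.5]
finger_gap: 9.8
grasp_force: 12.0
```

Call:
step_arm --plan "0 0.003 -0.001 0 0 0; 0 0.006 -0.002 0 0 0; 0 0.009 -0.003 0 0 0; 0 0.012 -0.004 0 0 0; 0 0.015 -0.004 0 0 0"

```text
clock: 9.25
position: [508.2, 52.8, 63.8]
orientation: [0.108, 3.14, -0.0]
force: [0.6, -1.5, -5.1]
finger_gap: 9.2
grasp_force: 12.0
```

```bash
python3 look.py a5
```

```text
[508.2  52.8  63.8] 9.2 12.0 [ 0.6 -1.5 -5.1] [-0.06 -0.02 -0.05] rack [37.5 -0.1] q [-0.21  0.62  0.1   1.99 -0.11  0.54  1.46]
side 1 x range -94.0 58.0 [(-87, 50), (-75, 52), (-63, 55), (-51, 58), (-39, 62), (-27, 64), (-15, 66), (-3, 68), (8, 72), (20, 73), (32, 75), (44, 79)]
side -1 x range -93.0 53.0 [(-86, 50), (-74, 52), (-62, 55), (-50, 59), (-38, 60), (-26, 62), (-14, 65), (-2, 68), (9, 70), (21, 64), (33, 47), (45, 36)]
all x [-92.8  59.6] y [-49.  51.]
```

Call:
step_arm --plan "0 0.001 0.002 0 0 0; 0 0.002 0.004 0 0 0; 0 0.003 0.006 0 0 0; 0 0.004 0.007 0 0 0; 0 0.005 0.008 0 0 0"

```text
clock: 9.8
position: [509.0, 59.8, 56.6]
orientation: [0.105, 3.139, 0.004]
force: [-2.8, 4.8, 5.7]
finger_gap: 9.5
grasp_force: 12.0
```

```bash
python3 look.py a6
```

```text
[509.   59.8  56.6] 9.5 12.0 [-2.8  4.8  5.7] [0.94 0.43 0.03] rack [44.5 -0.4] q [-0.22  0.64  0.09  1.99 -0.11  0.52  1.46]
side 1 x range -89.0 63.0 [(-82, 56), (-70, 59), (-58, 59), (-46, 59), (-34, 63), (-22, 63), (-10, 64), (1, 66), (13, 67), (25, 68), (37, 70), (49, 69)]
side -1 x range -89.0 57.0 [(-82, 55), (-70, 59), (-58, 60), (-46, 61), (-34, 60), (-22, 62), (-10, 63), (1, 64), (13, 66), (25, 58), (37, 43), (49, 34)]
all x [-88.1  63.6] y [-49.6  51. ]
```

Call:
step_arm --plan "0 0.003 -0.002 0 0 0; 0 0.006 -0.004 0 0 0; 0 0.009 -0.004 0 0 0; 0 0.012 -0.004 0 0 0; 0 0.015 -0.004 0 0 0"

```text
clock: 10.35
position: [509.3, 72.1, 59.3]
orientation: [-0.109, -3.139, 0.001]
force: [-0.1, -2.2, -3.4]
finger_gap: 9.5
grasp_force: 12.0
```

```bash
python3 look.py a7
```

```text
[509.3  72.1  59.3] 9.5 12.0 [-0.1 -2.2 -3.4] [-0.51 -0.   -0.02] rack [56.8  0.3] q [-0.25  0.64  0.1   1.98 -0.12  0.53  1.43]
side 1 x range -76.0 76.0 [(-70, 57), (-58, 57), (-46, 60), (-34, 62), (-22, 63), (-10, 65), (1, 67), (13, 68), (25, 70), (37, 71), (49, 73), (61, 73)]
side -1 x range -77.0 72.0 [(-70, 56), (-58, 60), (-46, 60), (-34, 62), (-22, 64), (-10, 64), (1, 65), (13, 66), (25, 67), (37, 66), (49, 51), (61, 34)]
all x [-75.5  76.2] y [-48.8  51.6]
```

Call:
step_arm --plan "0 0.002 0.002 0 0 0; 0 0.004 0.005 0 0 0; 0 0.005 0.008 0 0 0; 0 0.006 0.011 0 0 0; 0 0.006 0.013 0 0 0"

```text
clock: 10.9
position: [510.3, 82.2, 46.9]
orientation: [0.104, 3.139, 0.007]
force: [-0.6, 6.9, 4.1]
finger_gap: 9.6
grasp_force: 12.0
```

```bash
python3 look.py a8
```

```text
[510.3  82.2  46.9] 9.6 12.0 [-0.6  6.9  4.1] [ 1.57  0.44 -0.03] rack [66.9 -0. ] q [-0.26  0.66  0.09  1.98 -0.12  0.5   1.43]
side 1 x range -70.0 84.0 [(-63, 67), (-51, 67), (-39, 65), (-27, 65), (-15, 64), (-3, 65), (8, 63), (20, 63), (32, 63), (44, 62), (56, 63), (68, 57)]
side -1 x range -69.0 82.0 [(-63, 66), (-51, 67), (-39, 67), (-27, 65), (-15, 64), (-3, 63), (8, 63), (20, 61), (32, 64), (44, 57), (56, 40), (68, 24)]
all x [-69.2  80.4] y [-48.8  51.7]
```

View pics/a8.png

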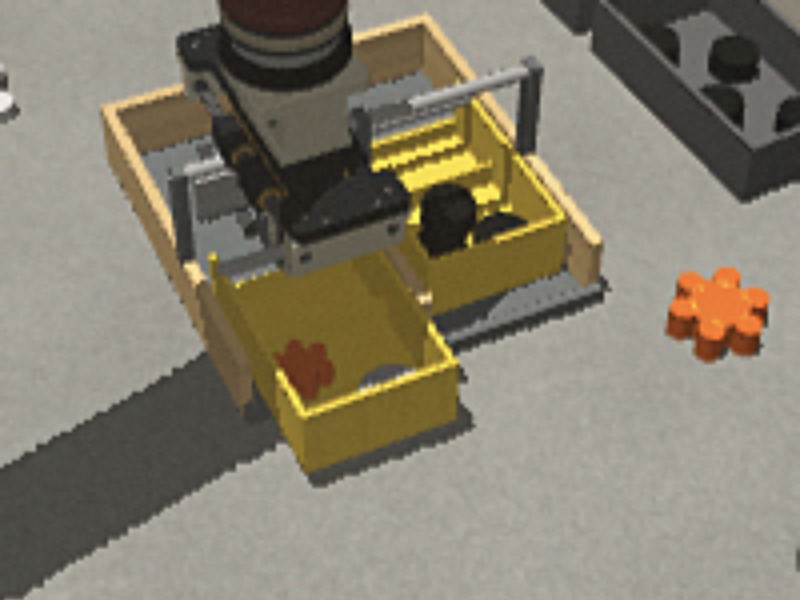

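The bin pivots on the lip with its tail raised about 15 mm. The washer and star are still in it, and the front finger is close to the tie bar. I'll ease back and release.

Call:
step_arm --plan "0 -0.002 0 0 0 0; 0 -0.004 0 0 0 0; 0 -0.006 0 0 0 0; 0 -0.006 0 0 0 0" --squeeze 5

```text
clock: 11.35
position: [511.5, 77.0, 47.7]
orientation: [0.103, 3.135, 0.009]
force: [-0.4, 7.0, 3.6]
finger_gap: 9.9
grasp_force: 5.0
```

Call:
step_arm --plan "0 0 0.001 0 0 0; 0 0 0.002 0 0 0; 0 0 0.002 0 0 0"

```text
clock: 11.65
position: [511.6, 78.2, 45.7]
orientation: [0.101, 3.135, 0.011]
force: [-0.7, 8.9, 4.6]
finger_gap: 9.9
grasp_force: 5.0
```

```bash
python3 look.py a9
```

```text
[511.6  78.2  45.7] 9.9 5.0 [-0.7  8.9  4.6] [1.95 0.05 0.01] rack [63.1 -1.6] q [-0.25  0.66  0.09  1.98 -0.12  0.5   1.44]
side 1 x range -73.0 80.0 [(-66, 68), (-54, 68), (-42, 66), (-30, 66), (-18, 65), (-6, 66), (5, 64), (17, 62), (29, 62), (41, 61), (53, 60), (65, 54)]
side -1 x range -74.0 75.0 [(-68, 68), (-56, 68), (-44, 68), (-32, 65), (-20, 64), (-8, 64), (3, 63), (15, 61), (27, 61), (39, 53), (51, 38), (63, 25)]
all x [-73.9  77.5] y [-48.9  51.5]
```

Call:
step_arm --plan "0 0 0 0 0 0; 0 0 0 0 0 0; 0 0 0 0 0 0" --fingers 0.82

```text
clock: 12.0
position: [511.3, 75.1, 45.3]
orientation: [0.105, 3.136, 0.005]
force: [0.2, 6.1, 2.9]
finger_gap: 17.0
grasp_force: 3.0
```

```bash
python3 look.py b1
```

```text
[511.3  75.1  45.3] 17.0 3.0 [0.2 6.1 2.9] [ 1.38 -0.1  -0.02] rack [60.  -1.6] q [-0.25  0.66  0.09  1.99 -0.12  0.5   1.44]
side 1 x range -74.0 82.0 [(-67, 68), (-55, 68), (-43, 67), (-31, 68), (-19, 66), (-7, 65), (4, 63), (16, 63), (28, 63), (40, 62), (52, 61), (64, 56)]
side -1 x range -75.0 74.0 [(-68, 69), (-56, 69), (-44, 67), (-32, 66), (-20, 66), (-8, 63), (3, 62), (15, 61), (27, 63), (39, 48), (51, 35), (63, 23)]
all x [-73.8  77.1] y [-49.2  51.3]
```

Call:
step_arm --plan "0 0.002 0 0 0 0; 0 0.002 0 0 0 0; 0 0.002 0 0 0 0"

```text
clock: 12.35
position: [511.2, 75.3, 45.0]
orientation: [0.108, 3.137, 0.002]
force: [1.6, 4.3, 1.8]
finger_gap: 16.7
grasp_force: 2.4
```

```bash
python3 - <<'E'
from rig import *
from h import *
s=read_state();print(s["position"],s["force"],s["wrist_torque"],w2r(s["position"]),s["finger_gap"])
p,d=snapshot("wrist");cv2.imwrite("pics/w4.png",p[:,:,::-1])
E
```

```text
[511.17621724  75.30639761  45.02858151] [1.56851546 4.31485933 1.84721717] [ 1.11012534 -0.43164238 -0.0660549 ] [60.14178513 -1.38813708] 16.654132283001662
```

View pics/w4.png

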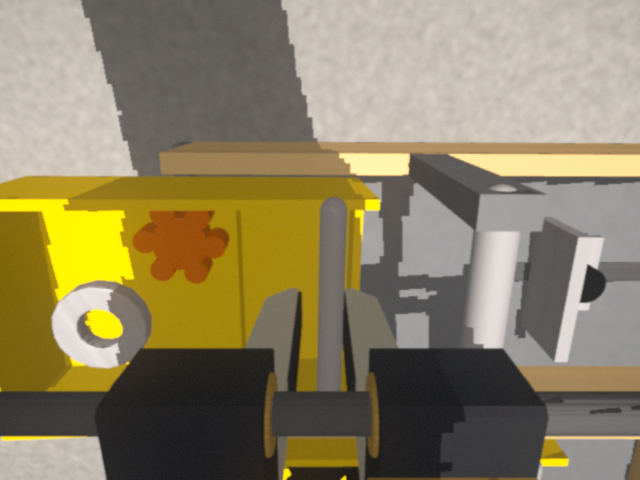

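The bar rests against the front finger and the tie bar is clear to the right at about (495,290). I'll go 3 mm forward to free the fingers, then lift straight up.

Call:
step_arm --plan "0 0.002 0 0 0 0; 0 0.004 0 0 0 0; 0 0.004 0 0 0 0"

```text
clock: 12.7
position: [508.8, 77.7, 44.1]
orientation: [-0.109, -3.137, 0.002]
force: [0.4, 1.6, -0.4]
finger_gap: 17.0
grasp_force: 0.6
```

Call:
step_arm --plan "0 0 -0.01 0 0 0; 0 0 -0.03 0 0 0; 0 0 -0.06 0 0 0; 0 -0.02 -0.09 0 0 0; 0 -0.06 -0.11 0 0 0"

```text
clock: 13.2
position: [506.3, 20.6, 157.0]
orientation: [0.098, 3.138, 0.002]
force: [0.9, -0.6, 0.4]
finger_gap: 16.6
grasp_force: 0.0
```

```bash
python3 look.py b2; python3 - <<'E'
from rig import *
from h import *
s=read_state()
for a in(85.8-90,): print(rel(s,r2w(-110,1,160),np.radians(a)))
E
```

```text
[506.3  20.6 157. ] 16.6 0.0 [ 0.9 -0.6  0.4] [-0.08 -0.05 -0.04] rack [ 5.3 -0.5] q [-0.17  0.47  0.13  1.92 -0.09  0.76  1.51]
side 1 x range -74.0 83.0 [(-67, 72), (-55, 71), (-43, 69), (-31, 69), (-19, 67), (-7, 66), (4, 64), (16, 63), (28, 61), (40, 61), (52, 59), (64, 57), (76, 54)]
side -1 x range -80.0 100.0 [(-73, 64), (-61, 74), (-49, 72), (-37, 68), (-25, 68), (-13, 64), (-1, 64), (10, 64), (22, 60), (34, 59), (46, 57), (58, 55), (70, 39)]
all x [-81.2  81.3] y [-49.6  51.4]
(array([ 0.0025, -0.1034,  0.0003]), array([1.0000e-04, 1.0200e-02, 1.5668e+00]))
```

Call:
step_arm --plan "0 -0.03 0 0 0 0.145; 0 -0.06 0 0 0 0.29; 0.001 -0.085 0 0 0 0.435; 0.002 -0.1 0 0 0 0.58; 0.002 -0.106 0 0 0 0.725" --fingers 0.46

```text
clock: 13.75
position: [494.9, -90.3, 155.1]
orientation: [-1.23, -2.89, 0.003]
force: [0.1, 0.5, -0.1]
finger_gap: 49.2
grasp_force: 0.0
```

Call:
step_arm --plan "0 0 0 0 0 0.145; 0 0 0 0 0 0.29; 0 0 0 0 0 0.435; 0 0 0 0 0 0.58; 0 0 0 0 0 0.725"

```text
clock: 14.25
position: [495.4, -87.6, 155.0]
orientation: [-2.171, -2.27, 0.002]
force: [0.1, 0.1, -0.5]
finger_gap: 50.1
grasp_force: 0.0
```

```bash
python3 - <<'E'
from rig import *
from h import *
s=read_state();print(s["position"],w2r(s["position"]),s["q"].round(2),s["finger_gap"])
print(rel(s,r2w(-110,1,28),np.radians(-4.2)))
E
```

```text
[495.40790217 -87.60493394 154.98119711] [-103.4868873     2.40649961] [-0.24  0.52  0.55  1.93 -0.37  0.79  0.56] 50.08505723861841
(array([-0.0066,  0.0008,  0.127 ]), array([-1.500e-03,  1.000e-04,  1.178e-01]))
```

Call:
step_arm --plan "-0.004 0.001 0.02 0 0 0.118; -0.006 0.001 0.05 0 0 0.118; -0.006 0.001 0.085 0 0 0.118; -0.006 0.001 0.115 0 0 0.118; -0.006 0.001 0.127 0 0 0.118"

```text
clock: 14.75
position: [495.5, -92.9, 25.7]
orientation: [-2.292, -2.143, 0.005]
force: [0.4, 0.3, -0.8]
finger_gap: 49.8
grasp_force: 0.0
```

Call:
step_arm --plan "0.005 0 0 0 0 0; 0.01 0 0 0 0 0; 0.015 0 0 0 0 0; 0.015 0 0 0 0 0"

```text
clock: 15.15
position: [499.8, -76.6, 28.8]
orientation: [2.29, 2.149, 0.003]
force: [-0.1, -0.2, 0.1]
finger_gap: 50.0
grasp_force: 0.0
```

```bash
python3 look.py b3;python3 - <<'E'
from rig import *
from h import *
print(rel(read_state(),r2w(-90,1,28),np.radians(-4.2)))
E
```

```text
[499.8 -76.6  28.8] 50.0 0.0 [-0.1 -0.2  0.1] [-0.04  0.06  0.02] rack [-92.1  -1.1] q [-0.16  0.72  0.41  2.03 -0.58  0.51  0.61]
side 1 x range -74.0 82.0 [(-67, 47), (28, 60), (40, 60), (52, 58), (64, 56)]
all x [-114.4   98.2] y [-34.4  51.4]
(array([ 0.0028, -0.002 ,  0.0007]), array([ 0.0019, -0.0002,  0.0089]))
```

Call:
step_arm --plan "0.005 -0.001 0 0 0 0.005; 0.01 -0.002 0 0 0 0.009; 0.014 -0.002 0 0 0 0.009; 0.018 -0.002 0 0 0 0.009; 0.022 -0.002 0 0 0 0.009"

```text
clock: 15.7
position: [498.2, -56.7, 27.5]
orientation: [2.303, 2.135, -0.002]
force: [0.8, -2.7, -2.0]
finger_gap: 50.0
grasp_force: 1.6
```

Call:
step_arm --plan "0.004 0 0 0 0 0; 0.008 0 0 0 0 0; 0.012 0 0 0 0 0; 0.016 0 0 0 0 0; 0.02 0 0 0 0 0"

```text
clock: 16.2
position: [499.7, -35.6, 27.6]
orientation: [-2.303, -2.137, 0.0]
force: [0.6, -2.9, -1.7]
finger_gap: 50.0
grasp_force: 1.6
```

```bash
python3 look.py b4
```

```text
[499.7 -35.6  27.6] 50.0 1.6 [ 0.6 -2.9 -1.7] [-0.86  0.14 -0.07] rack [-51.3   1.9] q [-0.25  0.72  0.42  2.04 -0.59  0.5   0.54]
side 1 x range -44.0 111.0 [(-37, 62), (-25, 53), (-13, 33), (82, 58), (94, 55)]
side -1 x range -45.0 25.0 [(-3, 45), (8, 32)]
all x [-44.9 108.8] y [-48.2  51.4]
```

Call:
step_arm --plan "0.004 0 0 0 0 0; 0.008 0 0 0 0 0; 0.012 0 0 0 0 0; 0.016 0 0 0 0 0; 0.02 0 0 0 0 0"

```text
clock: 16.75
position: [501.3, -15.5, 27.6]
orientation: [-2.303, -2.137, 0.0]
force: [0.4, -3.2, -2.2]
finger_gap: 50.4
grasp_force: 1.4
```

Call:
step_arm --plan "0.004 0 0 0 0 0; 0.008 0 0 0 0 0; 0.012 0 0 0 0 0; 0.015 0 0 0 0 0; 0.018 0 0 0 0 0"

```text
clock: 17.25
position: [502.6, 2.3, 27.6]
orientation: [-2.303, -2.137, 0.0]
force: [0.1, -3.4, -1.9]
finger_gap: 50.3
grasp_force: 1.5
```

```bash
python3 look.py b5
```

```text
[502.6   2.3  27.6] 50.3 1.5 [ 0.1 -3.4 -1.9] [-0.82  0.07  0.03] rack [-13.3   1.8] q [-0.33  0.72  0.43  2.04 -0.6   0.51  0.47]
side 1 x range -7.0 128.0 [(-1, 62), (10, 52), (22, 53)]
side -1 x range -6.0 72.0 [(0, 95), (47, 41), (59, 30)]
all x [-25.3 145. ] y [-48.8  51.4]
```

Call:
step_arm --plan "0.004 0 0 0 0 0; 0.007 0 0 0 0 0; 0.01 0 0 0 0 0; 0.013 0 0 0 0 0; 0.016 0 0 0 0 0"

```text
clock: 17.8
position: [503.9, 18.2, 27.7]
orientation: [2.303, 2.137, -0.0]
force: [-0.2, -2.9, -1.7]
finger_gap: 49.9
grasp_force: 1.6
```

```bash
python3 look.py b6; python3 - <<'E'
from rig import *
from h import *
s=read_state();p,d=snapshot("wrist");cv2.imwrite("pics/w5.png",p[:,:,::-1])
p,d=snapshot("scene");m=camera_model("scene");X=cloud(d,m);R=w2r(X);y=yellow(p)&(d>0)&(abs(R[...,1])<56)&(R[...,0]>-60)&(R[...,0]<220);P=np.c_[R[y],X[y][:,2]]
print(P.min(0),P.max(0));
z=np.load("pics/scene0.npz");X0=cloud(z["d"],m);R0=w2r(X0)
for XX,RR in((X0,R0),(X,R)):
    k=(abs(RR[...,1])<28)&(RR[...,0]>150)&(RR[...,0]<205)&(XX[...,2]>30)&(XX[...,2]<50);print("stop",k.sum(),np.percentile(RR[k][:,0],[5,50,95]) if k.sum() else "")
E
```

```text
[503.9  18.2  27.7] 49.9 1.6 [-0.2 -2.9 -1.7] [-0.81  0.06 -0.  ] rack [2.6 1.7] q [-0.36  0.72  0.44  2.03 -0.61  0.51  0.44]
side 1 x range 9.0 49.0 [(14, 54), (26, 57), (38, 42)]
side -1 x range 11.0 96.0 [(16, 146), (64, 38), (76, 27), (88, 16)]
all x [-14.1 161.5] y [-55.8  50.9]
[ -4.21048415 -52.31158811   1.7930361 ] [160.93857208  52.47836993 142.05809786]
stop 40 [165.67669388 168.44542317 171.09270255]
stop 42 [165.76809699 168.5308853  171.25962401]
```

View pics/w5.png

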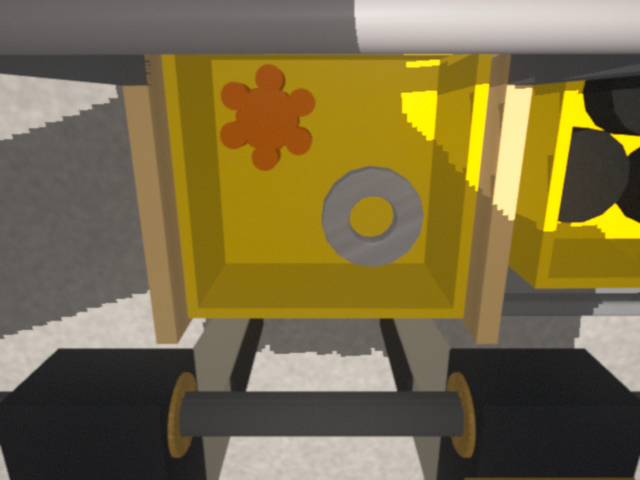

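The wrist view shows the bin between the walls at x 165–490, with both parts in it. Its tail is past the lip and about 6 mm of travel remains. I'll ease back so the tail settles, then creep.

Call:
step_arm --plan "-0.003 0 0 0 0 0; -0.006 0 0 0 0 0; -0.006 0 0 0 0 0"

```text
clock: 18.25
position: [503.5, 11.9, 27.9]
orientation: [-2.303, -2.136, -0.001]
force: [0.8, -0.4, -0.0]
finger_gap: 50.3
grasp_force: 0.0
```

Call:
step_arm --plan "0.002 0 0 0 0 0; 0.004 0 0 0 0 0; 0.006 0 0 0 0 0; 0.007 0 0 0 0 0; 0.008 0 0 0 0 0"

```text
clock: 18.75
position: [503.9, 18.9, 27.6]
orientation: [2.302, 2.136, -0.002]
force: [-0.7, -4.3, 0.1]
finger_gap: 50.2
grasp_force: 2.0
```

Call:
step_arm --plan "0.0005 0 0 0 0 0; 0.001 0 0 0 0 0"

```text
clock: 18.95
position: [503.8, 19.5, 27.7]
orientation: [2.304, 2.134, -0.002]
force: [-1.2, -4.7, -0.5]
finger_gap: 50.2
grasp_force: 2.2
```

Call:
step_arm --plan "0.0005 0 0 0 0 0; 0.001 0 0 0 0 0"

```text
clock: 19.15
position: [504.2, 21.4, 27.6]
orientation: [2.304, 2.135, -0.001]
force: [0.2, -3.9, 0.3]
finger_gap: 50.2
grasp_force: 2.1
```

Call:
step_arm --plan "0.0005 0 0 0 0 0; 0.001 0 0 0 0 0"

```text
clock: 19.35
position: [504.4, 22.9, 27.7]
orientation: [2.303, 2.136, 0.0]
force: [-0.2, -3.4, -0.6]
finger_gap: 50.0
grasp_force: 2.0
```

Call:
step_arm --plan "0.0005 0 0 0 0 0; 0.001 0 0 0 0 0"

```text
clock: 19.55
position: [504.4, 23.4, 27.6]
orientation: [2.303, 2.136, -0.001]
force: [0.2, -6.1, -0.8]
finger_gap: 50.3
grasp_force: 2.8
```

Call:
step_arm --plan "0.0005 0 0 0 0 0; 0.0005 0 0 0 0 0"

```text
clock: 19.75
position: [504.4, 23.4, 27.7]
orientation: [2.303, 2.135, -0.001]
force: [-0.1, -6.3, -0.5]
finger_gap: 50.3
grasp_force: 2.9
```

```bash
python3 - <<'E'
from rig import *
from h import *
s=read_state();print(s["position"],s["force"],w2r(s["position"]))
p,d=snapshot("scene");m=camera_model("scene");X=cloud(d,m);R=w2r(X);y=yellow(p)&(d>0)&(abs(R[...,1])<56)&(R[...,0]>-60)&(R[...,0]<220)
P=R[y];print(P.max(0));k=(abs(R[...,1])<28)&(R[...,0]>150)&(R[...,0]<205)&(X[...,2]>30)&(X[...,2]<50);print("stop",np.percentile(R[k][:,0],[5,50,95]))
cv2.imwrite("pics/s6.png",cv2.resize(p[210:340,300:450,::-1],None,fx=5,fy=4.6,interpolation=cv2.INTER_CUBIC))
E
```

```text
[504.41460142  23.38379834  27.66954211] [-0.07989284 -6.30791305 -0.4785751 ] [7.86341663 1.55260271]
[165.79600407  54.47729209]
stop [165.67562101 168.50648827 171.3972773 ]
```

View pics/s6.png

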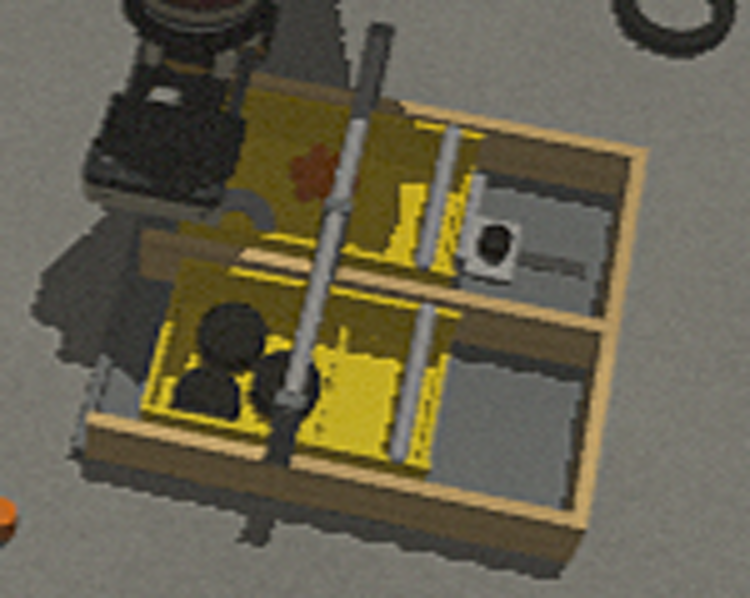

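Call:
step_arm --plan "0.0005 0 0 0 0 0; 0.001 0 0 0 0 0; 0.001 0 0 0 0 0"

```text
clock: 20.1
position: [504.4, 23.4, 27.7]
orientation: [2.302, 2.134, -0.003]
force: [-0.8, -6.9, -0.6]
finger_gap: 50.2
grasp_force: 3.7
```

The bin has stopped against the depth stop: two more nudges raised the force with no movement. Now backing off.

Call:
step_arm --plan "-0.003 0 0 0 0 0; -0.008 0 0 0 0 0; -0.02 0 0 0 0 0; -0.04 0 0 0 0 0; -0.06 0 -0.02 0 0 0"

```text
clock: 20.6
position: [498.3, -34.1, 46.3]
orientation: [-2.298, -2.135, 0.004]
force: [-0.1, 0.2, 0.2]
finger_gap: 50.3
grasp_force: 0.0
```

Call:
step_arm --plan "-0.02 0 -0.04 0 0 0; -0.03 0 -0.08 0 0 0; -0.04 0 -0.12 0 0 0; -0.04 0 -0.15 0 0 0; -0.04 0 -0.15 0 0 0"

```text
clock: 21.1
position: [499.4, -75.7, 201.7]
orientation: [2.299, 2.132, 0.011]
force: [-0.1, -0.6, 0.0]
finger_gap: 49.7
grasp_force: 0.0
```

```bash
python3 - <<'E'
from rig import *
from h import *
s=read_state();print(s["position"],s["force"])
for n in("scene","side"):
    p,d=snapshot(n);m=camera_model(n);X=cloud(d,m);R=w2r(X);y=yellow(p)&(d>0)&(abs(R[...,1])<56)&(R[...,0]>-60)&(R[...,0]<220)&(X[...,2]<90)
    P=np.c_[R[y],X[y][:,2]];print(n,np.percentile(P,[.5,99.5],axis=0).round(1))
    k=(abs(R[...,1])<28)&(R[...,0]>150)&(R[...,0]<205)&(X[...,2]>30)&(X[...,2]<50)&~yellow(p);print("stop",np.percentile(R[k][:,0],[5,50,95]))
    for x in range(10,160,25):
        Q=P[(abs(P[:,0]-x)<10)];print(x,np.percentile(Q[:,2],96).round(1),end=" ")
    print()
    if n=="side": cv2.imwrite("pics/f.png",cv2.resize(p[150:300,220:420,::-1],(800,600)))
E
```

```text
[499.35907068 -75.66718355 201.74779572] [-0.0654551  -0.599746    0.00338623]
scene [[ 16.3 -51.2   3.7]
 [165.2  51.5  59.8]]
stop [165.62471372 168.30474901 171.2887762 ]
10 58.7 35 55.8 60 56.6 85 57.1 110 55.9 135 56.2 
side [[ 14.4 -49.5   4.6]
 [166.5  50.7  56.2]]
stop [170.71042141 170.71042141 170.71042141]
10 54.5 35 55.2 60 55.6 85 54.6 110 53.1 135 12.9
```

View pics/f.png

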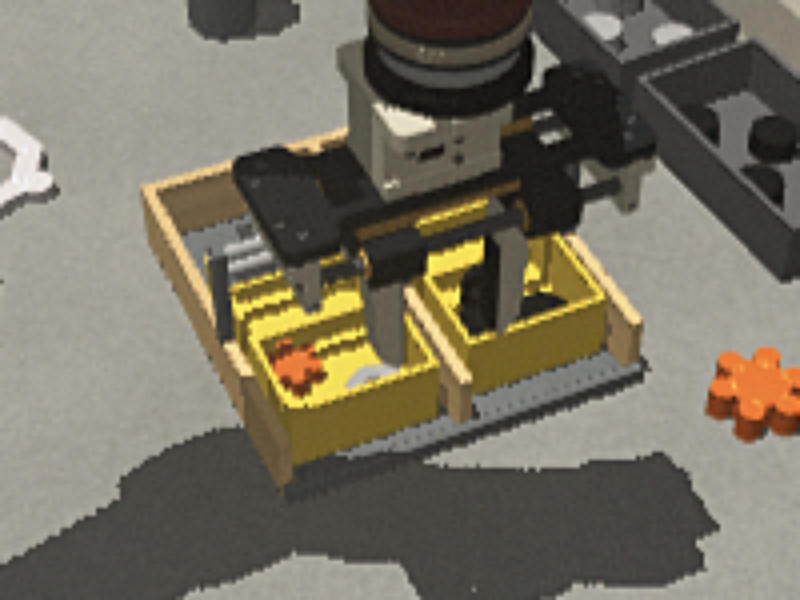

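The bin lies flat in its bay behind the lip at about (345,400), with the star and washer in it. The gripper is clear of everything and the stop has not moved.

```bash
python3 -c "
from rig import *
print(job_done())"
```

```text
the job is handed in; nothing more can be done
None
```

I've handed the job in: the bin lies flat behind the lip and just touches the stop, which didn't move, with both parts still in it; while first tipping it, a tight grip lifted its tail about 9 mm off the table until I lowered it and eased the grip.

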